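Show a polished base to the inspection camera, then slide it into its holder

TASK

Pick up the polished base with the round flange and show its underside to the inspection camera: hold it level and still for two seconds, centred inside the white half-ring and at the ring's height, without bumping the stand. Then slide it flat under the two lips of the white grooved holder, through its open end, fully home against the back wall, and let go. Leave the square base, the jar and the wrench where they are.

Things in the scene. Friction and masses are not known exactly. Their poses are not given: they have to be found in the camera images.
- round_base: polished metal fitting base, about 0.4 kg, neck up: flat round flange 130 mm in diameter, 8 mm thick; a low cone on it (radius 40 mm, top 17 mm above the underside); in the middle an upright square neck 30 x 30 mm, sides along its x and y, up to 56 mm above the underside, with a small brass stub on top up to 61 mm. Origin: centre of the underside; z up
- square_base: bystander: the same kind of polished base with the same neck, but a square flange 110 x 110 x 8 mm. Origin: centre of the underside. Must not be moved (20 mm at most)
- viewer: fixed inspection stand: a black camera 85 x 85 mm looking up, lens top 55 mm above the bench; over it, centred, a level white half-ring (bar 8 mm thick, centre-line radius 85 mm, 150 mm above the bench) marking the viewing pose, open towards the stand's -x, carried by a post 16 mm thick and 160 mm high at x = +112 mm. Origin: on the bench under the lens
- view_pose (a point): the viewing pose: point over the lens, 146 mm above the bench, where the centre of the round base's underside must be held (then the 8 mm flange is level with the half-ring, with 16 mm free all round)
- holder: fixed white grooved holder, 200 (x) x 170 (y) x 24 mm; origin: centre of underside. Grey floor 6 mm thick. Side walls 134 mm apart (x -50 to +90 mm) carry lips 6 mm thick, undersides 12 mm above the floor, 90 mm open between them for the neck. Back wall's inner face at x = +90 mm. Open end at -x: floor goes on to x = -100 mm between guides flaring to about 152 mm. Base goes in along +x
- holder_home (a point): on the holder's floor (6 mm above the bench), x = +25 mm from the holder's origin: where the centre of the round base's underside is when its flange touches the back wall. Axes as the holder's: +x is the way in
- jar: bystander: closed jar, 70 mm in diameter, 85 mm high; origin: centre of its underside
- wrench: bystander: steel wrench 180 mm long lying on the bench
Not all that is in view belongs to the job. What is shaped like the viewer but turquoise is not meant.

How it is judged (in metres and radians):
On the way, in this order (a step that is already met when the one before it is completed fails the run):
1. the round base is held level and still at the viewing pose, for 1.5 s (horizontal distance between round_base and view_pose below 0.018 m and z of round_base in the frame of view_pose between -0.015 and 0.015 m and angle between round_base's own z axis and vertical below 0.15 rad and linear speed of round_base below 0.03 m/s and angular speed of round_base below 0.3 rad/s), for 1.5 s.
2. the round base lies in the holder's grooves, fully home (x of round_base in the frame of holder_home above -0.008 m and horizontal distance between round_base and holder_home below 0.01 m and z of round_base in the frame of holder_home between -0.004 and 0.004 m and angle between round_base's own z axis and vertical below 0.06 rad), for 0.2 s.
At the end, for the whole second after the job is handed in: The round base lies flat on the holder's floor under the lips (height within 4 mm, tilt under 0.06 rad), its centre within 10 mm of the home point sideways and no more than 8 mm short of it, at rest (under 20 mm/s) and released, having been shown at the viewing pose first (all of step 2 and linear speed of round_base below 0.02 m/s); the robot touches nothing.
It fails at once if the round base bumps the inspection stand (over 3 N) (contact force between round_base and viewer above 3 N).
It fails at once if the square base is moved by more than 20 mm (distance of square_base from where it was at the start of the episode above 0.02 m).
It fails at once if the jar is moved by more than 30 mm or tipped (distance of jar from where it was at the start of the episode above 0.03 m or angle between jar's own z axis and vertical above 0.5 rad).
It fails at once if the wrench is moved by more than 30 mm (distance of wrench from where it was at the start of the episode above 0.03 m).
It also fails if it takes over 58 s, if anything falls off the work surface, if the arm or the gripper's body presses on something with over 40 N, if the wrist force passes 120 N, or if a joint passes its speed limit or range.

ROBOT

A 6-joint arm with a two-finger parallel gripper is mounted at the origin on the work surface. World frame = base frame: x ahead of the robot, y to its left, z up, the work surface at z = 0. Lengths are in mm, angles in rad, forces in N, time in s.
With the tool pointing down it reaches from about 300 to 775 mm from the base axis. Payload 14.6 kg.
Tool frame: the origin (TCP) lies between the finger pads; the fingertips stand manip.nose_length ahead of it and the grasp point (between the pads) lies 11 mm behind it (manip.nose_length is the distance from the TCP to the fingertips, in mm); z points along the fingers, y is the line along which they close (so a half turn about z gives the same grasp; the last joint's range is limited). The gripper opens to 94 mm and grips with 3 to 60 N. Pads are 16 mm wide; open, the fingers measure 119 mm over their backs; the gripper's body (75 mm by 177 mm) begins 78 mm behind the grasp point.
Start: joints at [1.156, 0.3, 1.521, -0, 1.321, -0.067], TCP at [187.454, 517.059, 213.446] pointing down, gripper open.
Joint ranges: [-3.03, 3.03], [-0.79, 2.21], [0.23, 2.52], [-1.04, 4.18], [0, 3.07], [-2.55, 2.55]. Speed limits (rad/s): [2.22, 2.22, 2.57, 3.14, 3.14, 3.14].

INTERFACE

Orientations are given as [roll, pitch, yaw] about the fixed x, y, z axes, in that order (R = Rz(yaw) Ry(pitch) Rx(roll)).
In Python, from cell import manip, cams, job gives the robot as it stands.
- The arm moves only by the tool jog_arm, never from a script. Its argument "commands" is a list of rows, each an object of numbers: "dx", "dy", "dz": the shift along the tool's x, y, z each as a share of 40 mm, from -1 to 1; "ax", "ay", "az": the turn, a rotation vector about the tool's x, y, z each as a share of 10 degrees, from -1 to 1; "gripper": the closure, from 0 (fully open) to 1 (shut). A call has 1 to 10 rows; each row shifts and turns the commanded pose from where the row before left it, along the tool's axes as they then stand; what a row does not reach is not made up. A row lasts 1/8 s, in which the tool goes at most 62.5 mm and 10.7 degrees, less where a joint would pass 70% of its speed; a pose out of reach is approached as far as the arm can. A call with a number of a shift or a turn outside -1 to 1 is refused whole. A call with a gripper value outside its range is refused whole. The fingers move at their own pace and stop on an object; "squeeze" is the grip in N (left out, the last holds). Time passes only in rows, so rows that do not move let the fingers close. It gives the time, the measured TCP pose, the force, the opening and the grip force at its end, in the units of the state.
- manip.read_state(): the state, without advancing time (a new reading comes with each control period).
- cams.camera(name): name is "scene" or "top" or "wrist"; returns a dict with "image" (400x640x3 uint8, red, green, blue), "fx", "fy", "cx", "cy" (pixels), "world_to_cam" (4x4, takes a point from world to camera coordinates). Camera axes: x right, y down, z forward; pixel columns grow to the right and rows downward; lengths in mm; the calibration is good to about 2 mm. A picture is of the moment at which its call begins. There is no depth.
- job.sign_off(): hands the job in; it is judged then, once.
The state is a dict: "clock": time; "joints": joint angles; "qd": joint speeds; "effort": joint torques, N m; "eef_pos": TCP position; "eef_rot": TCP orientation; "wrist_force": force on the tool from outside, world axes, zero at the start; "moment": the same for the moment, N m; "finger_gap": finger opening in mm; "finger_force": force on a finger pad.
Only numpy, scipy, OpenCV 4.12 (cv2) and the standard library are available. Lean on these libraries where they do the work, as an engineer would, in place of code of your own. Each camera call takes 0.05 s, during which the arm holds its last target. There are 200 camera calls.

## Working session

There is one attempt and no reset: what is moved stays moved. The work goes in short steps, Python scripts to look and compute and a tool call to move; the robot and the scene stay as the last step left them, time stands still between calls to the robot, and variables do not carry over. Pictures are saved under pics/ and viewed, at most 13 in all, crops included, and the job is handed in when it is done.

Besides the shell and the picture viewer there is one more tool, called after "Emit:" by a JSON object that holds its "api" and its "payload". jog_arm: Moves the arm, as the interface text tells. Shift numbers are shares of 40 mm and turn numbers shares of 10 degrees, none past 1 either way. Its arguments: {"type":"object","properties":{"commands":{"type":"array"},"squeeze":{"type":"number"}},"required":["commands"]}

```bash
mkdir -p pics; cat > h.py <<'E'
import numpy as np, cv2
from cell import manip, cams, job
def px(c,P):
    P=np.atleast_2d(P).astype(float); M=np.array(c["world_to_cam"]); q=P@M[:3,:3].T+M[:3,3]
    return np.c_[c["fx"]*q[:,0]/q[:,2]+c["cx"], c["fy"]*q[:,1]/q[:,2]+c["cy"]]
def ray(c,uv,z):
    uv=np.atleast_2d(uv).astype(float); M=np.array(c["world_to_cam"]); R,t=M[:3,:3],M[:3,3]; o=-R.T@t
    d=np.c_[(uv[:,0]-c["cx"])/c["fx"],(uv[:,1]-c["cy"])/c["fy"],np.ones(len(uv))]@R
    return o+d*((z-o[2])/d[:,2])[:,None]
def shot(n,save=None):
    c=cams.camera(n)
    if save: cv2.imwrite("pics/"+save+".png",cv2.cvtColor(c["image"],cv2.COLOR_RGB2BGR))
    return c
E
python3 - <<'E'
from h import *
import pickle
D={n:shot(n,n+"0") for n in("scene","top")}
pickle.dump(D,open("d0.pkl","wb"))
for n,c in D.items():
    M=np.array(c["world_to_cam"]);print(n,c["fx"],c["cx"],c["cy"],(-M[:3,:3].T@M[:3,3]).round(),M[:3,:3].round(2).tolist())
print(manip.nose_length, manip.read_state())
E
```

```text
scene 416.7852814996057 320.88036108144695 198.5582622902806 [ 889. -491.  994.] [[0.83, 0.56, 0.0], [0.46, -0.69, -0.56], [-0.31, 0.47, -0.83]]
top 482.50028391314345 321.3004560875456 193.8535450683607 [ 366.   22. 1210.] [[0.02, -1.0, 0.01], [-0.99, -0.03, -0.15], [0.15, -0.01, -0.99]]
8.0 {'clock': 0.1, 'joints': array([ 1.15638296e+00,  3.00430614e-01,  1.52154934e+00, -2.49475458e-05,
        1.32068886e+00, -6.66056599e-02]), 'qd': array([-0.00099421, -0.00240582, -0.00357024,  0.0027311 ,  0.00110677,
        0.00136289]), 'effort': array([ 5.08359644e-04, -5.32641578e+01, -3.53280866e+01,  7.08890310e-02,
        2.34923355e-02, -1.11461284e-04]), 'eef_pos': array([187.37630732, 516.84464779, 212.92195881]), 'eef_rot': array([-3.14051728e+00, -4.75139266e-05,  2.79379111e+00]), 'wrist_force': array([0.28591128, 0.38773022, 0.59119781]), 'moment': array([-0.00510543,  0.01723401, -0.00931901]), 'finger_force': 0.0, 'finger_gap': 94.22135552551813}
```

View pics/top0.png

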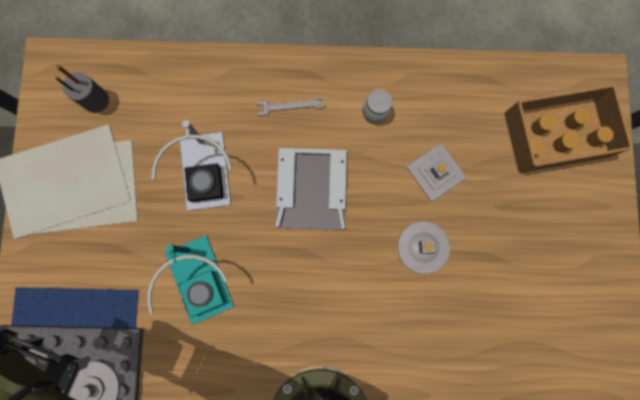

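View pics/scene0.png

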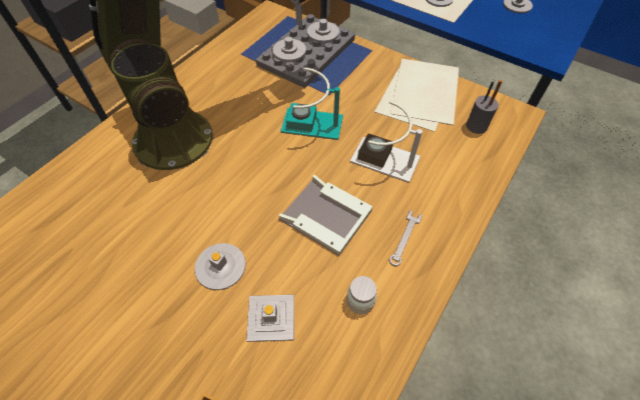

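Candidates: round flange with square neck and brass stub at top (425,247) / scene (220,265). Square flange at top (437,172) / scene (270,317), which is the bystander. Round parts on the black tray at top (95,385) / scene (290,48) and (323,30), and pieces on the blue table, which aren't loose bench items. I choose (425,247). The white viewer is at top (204,180); the turquoise one at (200,280) is a decoy.

```bash
python3 - <<'E'
from h import *
import pickle
D=pickle.load(open("d0.pkl","rb"))
def crop(n,u,v,w,h,s=None):
    im=D[n]["image"][v-h//2:v+h//2,u-w//2:u+w//2]
    return cv2.resize(im,(400,300),interpolation=cv2.INTER_CUBIC)
m=np.vstack([np.hstack([crop("top",425,247,80,60),crop("top",312,188,120,90)]),np.hstack([crop("top",204,176,136,102),crop("scene",385,140,120,90)])])
cv2.imwrite("pics/crops.png",cv2.cvtColor(m,cv2.COLOR_RGB2BGR))
for n,(u,v) in {"top":(425,247),"scene":(220,265)}.items():
    im=D[n]["image"];hsv=cv2.cvtColor(im,cv2.COLOR_RGB2HSV)
    mk=(hsv[...,1]<80).astype(np.uint8);w=np.zeros_like(mk);w[v-40:v+40,u-45:u+45]=1;mk*=w
    cs,_=cv2.findContours(mk,cv2.RETR_EXTERNAL,cv2.CHAIN_APPROX_NONE);c=max(cs,key=cv2.contourArea)
    P=ray(D[n],c[:,0,:],6)[:,:2]
    (x,y),r=cv2.minEnclosingCircle(P.astype(np.float32));e=cv2.fitEllipse(P.astype(np.float32))
    print(n,"base",x,y,r,e)
im=D["top"]["image"];hsv=cv2.cvtColor(im,cv2.COLOR_RGB2HSV)
mk=((hsv[...,1]<70)).astype(np.uint8);w=np.zeros_like(mk);w[140:236,268:356]=1;mk*=w
cs,_=cv2.findContours(mk,cv2.RETR_EXTERNAL,cv2.CHAIN_APPROX_NONE);c=max(cs,key=cv2.contourArea)
b=cv2.boxPoints(cv2.minAreaRect(c));print("holder px",b.round(1).tolist(),cv2.contourArea(c)); print(ray(D["top"],b,24).round(1))
print("holder rect z24",cv2.minAreaRect(ray(D["top"],c[:,0,:],24)[:,:2].astype(np.float32)))
# lens: dark region camera
for n,(u,v) in {"top":(204,181),"scene":(376,150)}.items():
    im=D[n]["image"]; mk=(im.max(2)<90).astype(np.uint8);w=np.zeros_like(mk);w[v-28:v+28,u-28:u+28]=1
    cs,_=cv2.findContours(mk*w,cv2.RETR_EXTERNAL,cv2.CHAIN_APPROX_NONE);c=max(cs,key=cv2.contourArea)
    r=cv2.minAreaRect(c);print(n,"cam",r,ray(D[n],r[0],50).round(1))
E
```

```text
top base 420.6861572265625 -248.17543029785156 65.96260070800781 ((420.7707214355469, -248.2555389404297), (129.33236694335938, 129.5934600830078), 161.51451110839844)
scene base 418.2400817871094 -250.4370574951172 65.37519073486328 ((418.47650146484375, -250.14447021484375), (127.14627075195312, 128.50148010253906), 49.1682014465332)
holder px [[274.8999938964844, 227.60000610351562], [277.1000061035156, 147.10000610351562], [347.20001220703125, 149.10000610351562], [344.8999938964844, 229.60000610351562]] 5421.5
[[458.3 121.2  24. ]
 [661.3 123.2  24. ]
 [661.1 -53.5  24. ]
 [457.8 -51.1  24. ]]
holder rect z24 ((559.6102294921875, 34.880882263183594), (173.8781280517578, 203.13839721679688), 89.8115234375)
top cam ((204.24258422851562, 182.42575073242188), (36.119850158691406, 36.41836166381836), 84.2894058227539) [[562.1 294.7  50. ]]
scene cam ((374.4000244140625, 151.20001220703125), (27.72724151611328, 27.72724151611328), 26.56505012512207) [[573.1 273.6  50. ]]
```

View pics/crops.png

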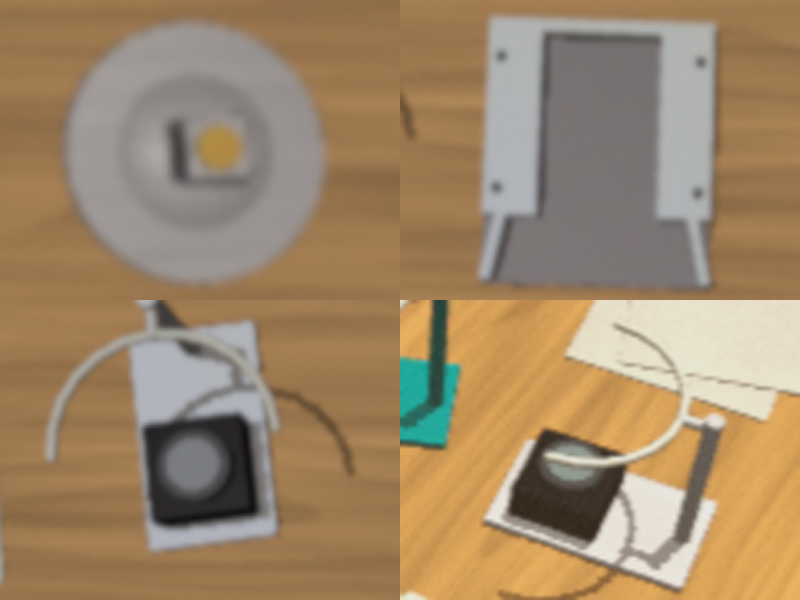

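The crops confirm it: round flange, cone, square neck and brass stub, with the neck nearly axis-aligned at crop (215,148). The holder's open end faces the robot. The white viewer's lens is at crop (192,463), with its ring open towards the robot. Next I turn the tool to yaw 90° and go over the base.

Emit:
{"api": "jog_arm", "payload": {"commands": [{"dz": -0.5,"az": 1},{"dz": -0.5,"az": 1},{"az": 1},{"az": 1},{"az": 1},{"az": 1},{"az": 1},{"dy": 1},{"dy": 1,"dx": -1},{"dy": 1,"dx": -1}]}}

```text
schema error: expected keys dx, dy, dz, ax, ay, az, gripper
```

Emit:
{"api": "jog_arm", "payload": {"commands": [{"dy": 1,"dx": -1},{"dy": 1,"dx": -1},{"dy": 0.8,"dx": -1},{"dx": -1},{"dx": -1},{"dx": -1},{"dx": -1},{"dx": -1},{"dx": -1},{"dx": -1}]}}

```text
schema error: expected keys dx, dy, dz, ax, ay, az, gripper
```

Emit:
{"api": "jog_arm", "payload": {"commands": [{"dx": -1},{"dx": -1},{"dx": -1},{"dx": -1},{"dx": -1},{"dx": -1},{"dx": -1},{"dx": -0.2},{}]}}

```text
schema error: expected keys dx, dy, dz, ax, ay, az, gripper
```

```bash
python3 - <<'E'
from h import *
import pickle
D=pickle.load(open("d0.pkl","rb"))
w=shot("wrist","w1");pickle.dump(w,open("w1.pkl","wb"))
s=manip.read_state();print(s["clock"],s["eef_pos"].round(1),s["eef_rot"].round(3))
M=np.array(w["world_to_cam"]);print((-M[:3,:3].T@M[:3,3]).round(),M[:3,:3].round(2).tolist(),w["fx"])
print("base pred px",px(w,[[419.6,-249.2,0],[419.6,-249.2,61]]))
print("lens",ray(D["top"],[201.3,180.4],55),ray(D["scene"],[376.6,143.6],55))
for n,z,(u0,u1,v0,v1) in (("top",150,(148,236,130,184)),("scene",150,(380,415,98,148))):
    c=D[n];hsv=cv2.cvtColor(c["image"],cv2.COLOR_RGB2HSV)
    mk=((hsv[...,1]<70)&(hsv[...,2]>150));vv,uu=np.nonzero(mk[v0:v1,u0:u1])
    P=ray(c,np.c_[uu+u0,vv+v0],z)[:,:2]
    best=(0,)
    rng=np.random.default_rng(0)
    for _ in range(4000):   # RANSAC of the known-radius circle
        a,b=P[rng.choice(len(P),2,replace=False)];d=b-a;L=np.hypot(*d)
        if L<30 or L>168: continue
        for s in(1,-1):
            o=(a+b)/2+s*np.sqrt(85**2-L*L/4)*np.array([-d[1],d[0]])/L
            k=(abs(np.hypot(*(P-o).T)-85)<3).sum()
            if k>best[0]: best=(k,o)
    o=best[1];Q=P[abs(np.hypot(*(P-o).T)-85)<4]
    from scipy.optimize import least_squares
    f=least_squares(lambda p:np.hypot(*(Q-p[:2]).T)-p[2],[*o,85],loss="soft_l1");
    a=np.degrees(np.arctan2(*(Q-f.x[:2])[:,::-1].T))
    print(n,"ring",f.x,len(Q),a.min(),a.max())
E
```

```text
0.15 [187.4 516.9 213. ] [-3.141 -0.     2.794]
[124. 539. 383.] [[0.34, 0.94, 0.0], [0.91, -0.33, 0.23], [0.22, -0.08, -0.97]] 276.8939147929923
base pred px [[-39.37942755 444.82543214]
 [-87.02781706 486.72542224]]
lens [[566.03591699 300.95083901  55.        ]] [[565.51277409 299.21057639  55.        ]]
top ring [566.87773831 302.243392    84.69432555] 343 -103.78968698144755 101.50870678648916
scene ring [564.03791421 302.89947865  85.29098587] 185 -62.09984001064751 118.50517101907262
```

View pics/w1.png

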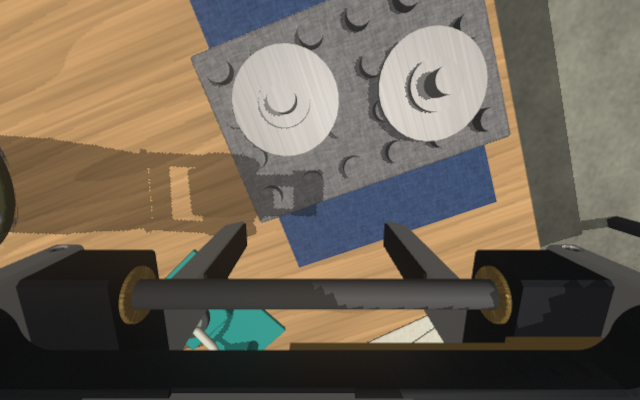

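The wrist view shows the tray discs, which have no square neck; the rows need all seven keys.

Emit:
{"api": "jog_arm", "payload": {"commands": [{"dx": 0,"dy": 0,"dz": -0.5,"ax": 0,"ay": 0,"az": 1,"gripper": 0},{"dx": 0,"dy": 0,"dz": -0.5,"ax": 0,"ay": 0,"az": 1,"gripper": 0},{"dx": 0,"dy": 0,"dz": 0,"ax": 0,"ay": 0,"az": 1,"gripper": 0},{"dx": 0,"dy": 0,"dz": 0,"ax": 0,"ay": 0,"az": 1,"gripper": 0},{"dx": 0,"dy": 0,"dz": 0,"ax": 0,"ay": 0,"az": 1,"gripper": 0},{"dx": 0,"dy": 0,"dz": 0,"ax": 0,"ay": 0,"az": 1,"gripper": 0},{"dx": 0,"dy": 0,"dz": 0,"ax": 0,"ay": 0,"az": 1,"gripper": 0},{"dx": 0,"dy": 1,"dz": 0,"ax": 0,"ay": 0,"az": 0,"gripper": 0},{"dx": -1,"dy": 1,"dz": 0,"ax": 0,"ay": 0,"az": 0,"gripper": 0},{"dx": -1,"dy": 1,"dz": 0,"ax": 0,"ay": 0,"az": 0,"gripper": 0}]}}

```text
clock: 1.4
eef_pos: [308.4, 436.1, 252.9]
eef_rot: [-3.141, 0.001, 1.573]
wrist_force: [1.0, 1.4, -0.6]
finger_gap: 93.9
finger_force: 0.0
```

Emit:
{"api": "jog_arm", "payload": {"commands": [{"dx": -1,"dy": 1,"dz": 0,"ax": 0,"ay": 0,"az": 0,"gripper": 0},{"dx": -1,"dy": 1,"dz": 0,"ax": 0,"ay": 0,"az": 0,"gripper": 0},{"dx": -1,"dy": 0.8,"dz": 0,"ax": 0,"ay": 0,"az": 0,"gripper": 0},{"dx": -1,"dy": 0,"dz": 0,"ax": 0,"ay": 0,"az": 0,"gripper": 0},{"dx": -1,"dy": 0,"dz": 0,"ax": 0,"ay": 0,"az": 0,"gripper": 0},{"dx": -1,"dy": 0,"dz": 0,"ax": 0,"ay": 0,"az": 0,"gripper": 0},{"dx": -1,"dy": 0,"dz": 0,"ax": 0,"ay": 0,"az": 0,"gripper": 0},{"dx": -1,"dy": 0,"dz": 0,"ax": 0,"ay": 0,"az": 0,"gripper": 0},{"dx": -1,"dy": 0,"dz": 0,"ax": 0,"ay": 0,"az": 0,"gripper": 0},{"dx": -1,"dy": 0,"dz": 0,"ax": 0,"ay": 0,"az": 0,"gripper": 0}]}}

```text
clock: 2.65
eef_pos: [419.8, 36.1, 253.4]
eef_rot: [-3.142, -0.0, 1.572]
wrist_force: [1.0, 0.4, -0.0]
finger_gap: 93.5
finger_force: 0.0
```

Emit:
{"api": "jog_arm", "payload": {"commands": [{"dx": -1,"dy": 0,"dz": 0,"ax": 0,"ay": 0,"az": 0,"gripper": 0},{"dx": -1,"dy": 0,"dz": 0,"ax": 0,"ay": 0,"az": 0,"gripper": 0},{"dx": -1,"dy": 0,"dz": 0,"ax": 0,"ay": 0,"az": 0,"gripper": 0},{"dx": -1,"dy": 0,"dz": 0,"ax": 0,"ay": 0,"az": 0,"gripper": 0},{"dx": -1,"dy": 0,"dz": 0,"ax": 0,"ay": 0,"az": 0,"gripper": 0},{"dx": -1,"dy": 0,"dz": 0,"ax": 0,"ay": 0,"az": 0,"gripper": 0},{"dx": -1,"dy": 0,"dz": 0,"ax": 0,"ay": 0,"az": 0,"gripper": 0},{"dx": 0,"dy": 0,"dz": 0,"ax": 0,"ay": 0,"az": 0,"gripper": 0},{"dx": 0,"dy": 0,"dz": 0,"ax": 0,"ay": 0,"az": 0,"gripper": 0}]}}

```text
clock: 3.78
eef_pos: [420.3, -242.2, 253.3]
eef_rot: [-3.141, -0.0, 1.572]
wrist_force: [0.3, 0.0, 0.5]
finger_gap: 93.8
finger_force: 0.0
```

```bash
python3 - <<'E'
from h import *
import pickle
w=shot("wrist","w2");pickle.dump(w,open("w2.pkl","wb"))
s=manip.read_state();print(s["clock"],s["eef_pos"].round(1),s["eef_rot"].round(3))
print("base pred px",px(w,[[419.6,-249.2,8],[419.6,-249.2,56]]))
E
```

```text
3.825 [ 420.4 -241.9  253.4] [-3.141 -0.     1.573]
base pred px [[314.22662175 183.38433378]
 [314.19309621 189.52828032]]
```

View pics/w2.png

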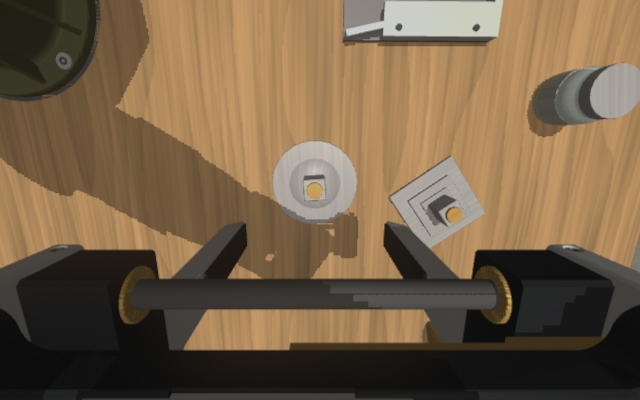

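The wrist view shows the round base at (315,182), within a pixel or so of the prediction, with the neck square to the image at (315,189). The square base at (440,205) is well clear. I'll descend part way and measure the neck's yaw.

Emit:
{"api": "jog_arm", "payload": {"commands": [{"dx": -0.18,"dy": 0,"dz": 1,"ax": 0,"ay": 0,"az": 0,"gripper": 0},{"dx": 0,"dy": 0,"dz": 1,"ax": 0,"ay": 0,"az": 0,"gripper": 0},{"dx": 0,"dy": 0,"dz": 1,"ax": 0,"ay": 0,"az": 0,"gripper": 0},{"dx": 0,"dy": 0,"dz": 0,"ax": 0,"ay": 0,"az": 0,"gripper": 0},{"dx": 0,"dy": 0,"dz": 0,"ax": 0,"ay": 0,"az": 0,"gripper": 0}]}}

```text
clock: 4.45
eef_pos: [421.2, -249.8, 135.2]
eef_rot: [3.14, 0.001, 1.573]
wrist_force: [-0.3, -0.2, 0.3]
finger_gap: 94.1
finger_force: 0.0
```

```bash
python3 - <<'E'
from h import *
w=shot("wrist");s=manip.read_state();print(s["eef_pos"].round(1),s["eef_rot"].round(3))
p=px(w,[[419.6,-249.2,8],[419.6,-249.2,56]]);print(p)
u,v=p[1].astype(int)
im=w["image"]
cr=cv2.resize(im[v-100:v+60,u-107:u+107],(800,600),interpolation=cv2.INTER_CUBIC);print("crop origin",u-107,v-100,"scale 3.74")
cv2.imwrite("pics/w3.png",cv2.cvtColor(cr,cv2.COLOR_RGB2BGR))
hsv=cv2.cvtColor(im,cv2.COLOR_RGB2HSV)
mk=((hsv[...,1]>120)&(hsv[...,0]>12)&(hsv[...,0]<30)&(hsv[...,2]>150)).astype(np.uint8);W=np.zeros_like(mk);W[v-25:v+25,u-30:u+30]=1
m=cv2.moments(mk*W);o=(m["m10"]/m["m00"],m["m01"]/m["m00"]);print("stub",o,m["m00"],ray(w,o,61))
E
```

```text
[ 421.2 -250.   135.4] [3.139e+00 2.000e-03 1.573e+00]
[[313.12467672 194.96669669]
 [312.98006494 206.06528536]]
crop origin 205 106 scale 3.74
stub (312.85604113110537, 207.31105398457584) 389.0 [[ 419.50331996 -249.06208693   61.        ]]
```

View pics/w3.png

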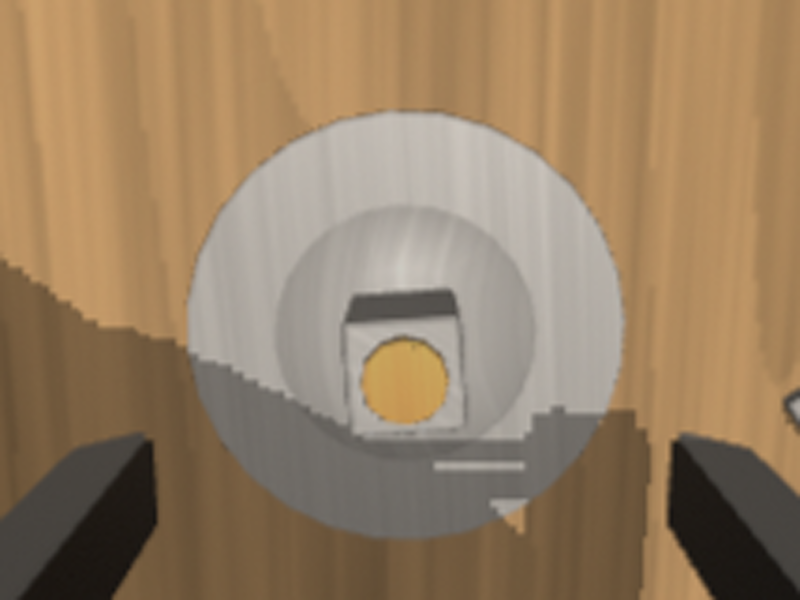

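The neck is at crop (405,375) with its edges turned about +3°, and the stub ray gives (419.5,-249.1), matching. I'll turn 3°, descend and grip.

Emit:
{"api": "jog_arm", "payload": {"commands": [{"dx": 0.02,"dy": -0.04,"dz": 0.5,"ax": 0,"ay": 0,"az": -0.29,"gripper": 0},{"dx": 0,"dy": 0,"dz": 1,"ax": 0,"ay": 0,"az": 0,"gripper": 0},{"dx": 0,"dy": 0,"dz": 0.6,"ax": 0,"ay": 0,"az": 0,"gripper": 0},{"dx": 0,"dy": 0,"dz": 0.4,"ax": 0,"ay": 0,"az": 0,"gripper": 0},{"dx": 0,"dy": 0,"dz": 0,"ax": 0,"ay": 0,"az": 0,"gripper": 0},{"dx": 0,"dy": 0,"dz": 0,"ax": 0,"ay": 0,"az": 0,"gripper": 0}]}}

```text
clock: 5.25
eef_pos: [419.4, -249.4, 34.6]
eef_rot: [3.14, 0.001, 1.623]
wrist_force: [0.0, 0.3, 0.1]
finger_gap: 94.3
finger_force: 0.0
```

Emit:
{"api": "jog_arm", "payload": {"commands": [{"dx": 0,"dy": 0,"dz": 0,"ax": 0,"ay": 0,"az": 0,"gripper": 0.55},{"dx": 0,"dy": 0,"dz": 0,"ax": 0,"ay": 0,"az": 0,"gripper": 0.6},{"dx": 0,"dy": 0,"dz": 0,"ax": 0,"ay": 0,"az": 0,"gripper": 0.65},{"dx": 0,"dy": 0,"dz": 0,"ax": 0,"ay": 0,"az": 0,"gripper": 0.7},{"dx": 0,"dy": 0,"dz": 0,"ax": 0,"ay": 0,"az": 0,"gripper": 1},{"dx": 0,"dy": 0,"dz": 0,"ax": 0,"ay": 0,"az": 0,"gripper": 1},{"dx": 0,"dy": 0,"dz": 0,"ax": 0,"ay": 0,"az": 0,"gripper": 1},{"dx": 0,"dy": 0,"dz": 0,"ax": 0,"ay": 0,"az": 0,"gripper": 1}], "squeeze": 40}}

```text
clock: 6.25
eef_pos: [418.9, -249.1, 33.5]
eef_rot: [3.142, 0.0, 1.623]
wrist_force: [1.0, 0.3, -1.1]
finger_gap: 29.7
finger_force: 39.9
```

Gripped: the opening reads 29.7 mm on the 30 mm neck. I'll lift, straighten to 90° and carry it above the viewer.

Emit:
{"api": "jog_arm", "payload": {"commands": [{"dx": 0,"dy": 0,"dz": -0.3,"ax": 0,"ay": 0,"az": 0,"gripper": 1},{"dx": 0,"dy": 0,"dz": -0.7,"ax": 0,"ay": 0,"az": 0,"gripper": 1},{"dx": 0,"dy": 0,"dz": -1,"ax": 0,"ay": 0,"az": 0,"gripper": 1},{"dx": 0,"dy": 0,"dz": -1,"ax": 0,"ay": 0,"az": 0,"gripper": 1},{"dx": 0,"dy": 0,"dz": -1,"ax": 0,"ay": 0,"az": 0.3,"gripper": 1},{"dx": 0,"dy": 0,"dz": -1,"ax": 0,"ay": 0,"az": 0,"gripper": 1},{"dx": 0,"dy": 0.3,"dz": -0.3,"ax": 0,"ay": 0,"az": 0,"gripper": 1},{"dx": 0.4,"dy": 0.3,"dz": 0,"ax": 0,"ay": 0,"az": 0,"gripper": 1},{"dx": 0.8,"dy": 0.3,"dz": 0,"ax": 0,"ay": 0,"az": 0,"gripper": 1},{"dx": 1,"dy": 0.3,"dz": 0,"ax": 0,"ay": 0,"az": 0,"gripper": 1}]}}

```text
clock: 7.5
eef_pos: [466.7, -160.2, 245.8]
eef_rot: [-3.141, -0.0, 1.569]
wrist_force: [-0.4, 0.3, -3.5]
finger_gap: 29.8
finger_force: 39.9
```

Emit:
{"api": "jog_arm", "payload": {"commands": [{"dx": 1,"dy": 0.3,"dz": 0,"ax": 0,"ay": 0,"az": 0,"gripper": 1},{"dx": 1,"dy": 0.3,"dz": 0,"ax": 0,"ay": 0,"az": 0,"gripper": 1},{"dx": 1,"dy": 0.3,"dz": 0,"ax": 0,"ay": 0,"az": 0,"gripper": 1},{"dx": 1,"dy": 0.3,"dz": 0,"ax": 0,"ay": 0,"az": 0,"gripper": 1},{"dx": 1,"dy": 0.3,"dz": 0,"ax": 0,"ay": 0,"az": 0,"gripper": 1},{"dx": 1,"dy": 0.3,"dz": 0,"ax": 0,"ay": 0,"az": 0,"gripper": 1},{"dx": 1,"dy": 0.3,"dz": 0,"ax": 0,"ay": 0,"az": 0,"gripper": 1},{"dx": 1,"dy": 0.3,"dz": 0,"ax": 0,"ay": 0,"az": 0,"gripper": 1},{"dx": 1,"dy": 0,"dz": 0,"ax": 0,"ay": 0,"az": 0,"gripper": 1},{"dx": 0.5,"dy": 0,"dz": 0,"ax": 0,"ay": 0,"az": 0,"gripper": 1}]}}

```text
clock: 8.75
eef_pos: [562.5, 220.5, 245.5]
eef_rot: [-3.141, 0.0, 1.572]
wrist_force: [-0.2, -0.8, -3.7]
finger_gap: 29.8
finger_force: 39.9
```

Emit:
{"api": "jog_arm", "payload": {"commands": [{"dx": 0.4,"dy": 0,"dz": 0,"ax": 0,"ay": 0,"az": 0,"gripper": 1},{"dx": 0,"dy": 0,"dz": 0,"ax": 0,"ay": 0,"az": 0,"gripper": 1},{"dx": 0,"dy": 0,"dz": 0,"ax": 0,"ay": 0,"az": 0,"gripper": 1}]}}

```text
clock: 9.12
eef_pos: [563.2, 234.0, 245.6]
eef_rot: [3.142, 0.0, 1.57]
wrist_force: [0.9, -0.3, -4.3]
finger_gap: 30.1
finger_force: 39.9
```

```bash
python3 - <<'E'
from h import *
w=shot("scene","s2");t=shot("top","t2");s=manip.read_state();print(s["clock"],s["eef_pos"].round(1),s["eef_rot"].round(3),s["finger_gap"])
a=w["image"][20:180,300:460];b=t["image"][100:260,130:290]
cv2.imwrite("pics/v2.png",cv2.cvtColor(cv2.resize(np.hstack([a,b]),(800,400),interpolation=cv2.INTER_CUBIC),cv2.COLOR_RGB2BGR))
E
```

```text
9.225 [563.2 234.  245.6] [3.141 0.    1.569] 29.54182177514824
```

View pics/v2.png

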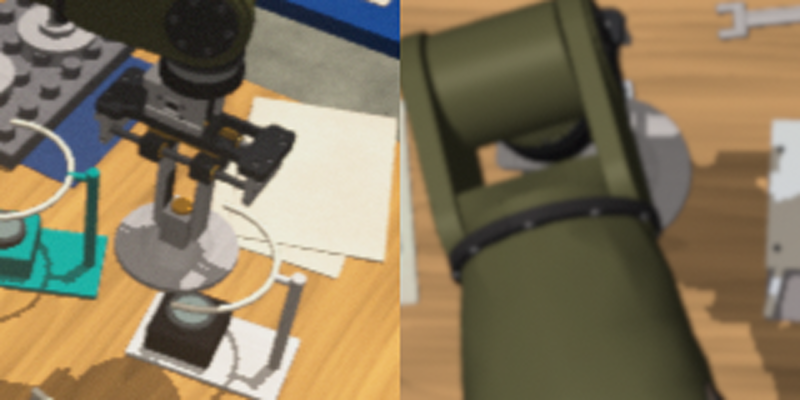

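The base is held level at the scene crop's (178,245), short of the ring in y as the state says. I'll move 67.5 mm in y, then lower it to the ring's height and hold.

Emit:
{"api": "jog_arm", "payload": {"commands": [{"dx": 0.8,"dy": 0.06,"dz": 0,"ax": 0,"ay": 0,"az": 0,"gripper": 1},{"dx": 0.6,"dy": 0,"dz": 0,"ax": 0,"ay": 0,"az": 0,"gripper": 1},{"dx": 0.29,"dy": 0,"dz": 0,"ax": 0,"ay": 0,"az": 0,"gripper": 1},{"dx": 0,"dy": 0,"dz": 0,"ax": 0,"ay": 0,"az": 0,"gripper": 1},{"dx": 0,"dy": 0,"dz": 0.4,"ax": 0,"ay": 0,"az": 0,"gripper": 1},{"dx": 0,"dy": 0,"dz": 0.4,"ax": 0,"ay": 0,"az": 0,"gripper": 1},{"dx": 0,"dy": 0,"dz": 0.4,"ax": 0,"ay": 0,"az": 0,"gripper": 1},{"dx": 0,"dy": 0,"dz": 0.3,"ax": 0,"ay": 0,"az": 0,"gripper": 1},{"dx": 0,"dy": 0,"dz": 0.15,"ax": 0,"ay": 0,"az": 0,"gripper": 1},{"dx": 0,"dy": 0,"dz": 0,"ax": 0,"ay": 0,"az": 0,"gripper": 1}]}}

```text
clock: 10.48
eef_pos: [565.5, 302.5, 179.2]
eef_rot: [-3.141, 0.0, 1.57]
wrist_force: [-0.0, 0.9, -3.3]
finger_gap: 30.1
finger_force: 39.9
```

```bash
python3 - <<'E'
from h import *
w=shot("scene");s=manip.read_state();print(s["clock"],s["eef_pos"].round(1),s["wrist_force"])
cv2.imwrite("pics/v3.png",cv2.cvtColor(cv2.resize(w["image"][40:180,320:480],(640,560),interpolation=cv2.INTER_CUBIC),cv2.COLOR_RGB2BGR))
E
```

```text
10.525 [565.6 302.6 179.8] [-0.57917786  0.31565194 -3.40685247]
```

View pics/v3.png

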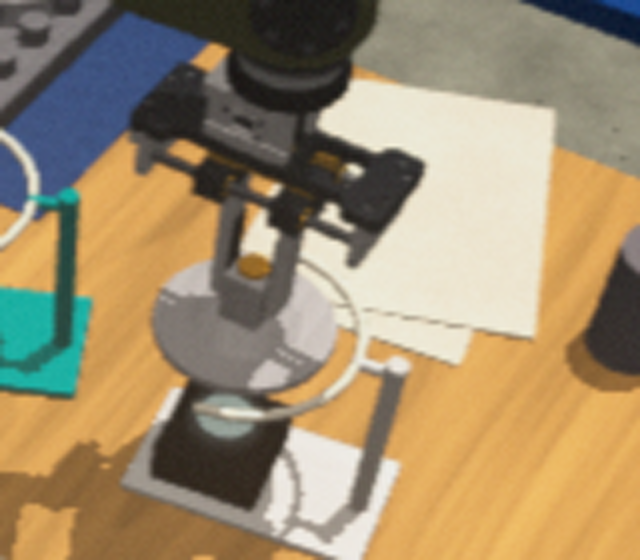

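The flange sits inside the half-ring with an even gap (right edge at 337 against the bar at 362, bottom at 388 against 412), level with it. I'll hold 2.5 s, then rise and withdraw to where the wrist camera sees the holder.

Emit:
{"api": "jog_arm", "payload": {"commands": [{"dx": 0,"dy": 0,"dz": 0,"ax": 0,"ay": 0,"az": 0,"gripper": 1},{"dx": 0,"dy": 0,"dz": 0,"ax": 0,"ay": 0,"az": 0,"gripper": 1},{"dx": 0,"dy": 0,"dz": 0,"ax": 0,"ay": 0,"az": 0,"gripper": 1},{"dx": 0,"dy": 0,"dz": 0,"ax": 0,"ay": 0,"az": 0,"gripper": 1},{"dx": 0,"dy": 0,"dz": 0,"ax": 0,"ay": 0,"az": 0,"gripper": 1},{"dx": 0,"dy": 0,"dz": 0,"ax": 0,"ay": 0,"az": 0,"gripper": 1},{"dx": 0,"dy": 0,"dz": 0,"ax": 0,"ay": 0,"az": 0,"gripper": 1},{"dx": 0,"dy": 0,"dz": 0,"ax": 0,"ay": 0,"az": 0,"gripper": 1},{"dx": 0,"dy": 0,"dz": 0,"ax": 0,"ay": 0,"az": 0,"gripper": 1},{"dx": 0,"dy": 0,"dz": 0,"ax": 0,"ay": 0,"az": 0,"gripper": 1}]}}

```text
clock: 11.78
eef_pos: [565.5, 302.5, 179.5]
eef_rot: [3.142, -0.0, 1.57]
wrist_force: [-0.2, 0.3, -4.7]
finger_gap: 29.9
finger_force: 39.9
```

Emit:
{"api": "jog_arm", "payload": {"commands": [{"dx": 0,"dy": 0,"dz": 0,"ax": 0,"ay": 0,"az": 0,"gripper": 1},{"dx": 0,"dy": 0,"dz": 0,"ax": 0,"ay": 0,"az": 0,"gripper": 1},{"dx": 0,"dy": 0,"dz": 0,"ax": 0,"ay": 0,"az": 0,"gripper": 1},{"dx": 0,"dy": 0,"dz": 0,"ax": 0,"ay": 0,"az": 0,"gripper": 1},{"dx": 0,"dy": 0,"dz": 0,"ax": 0,"ay": 0,"az": 0,"gripper": 1},{"dx": 0,"dy": 0,"dz": 0,"ax": 0,"ay": 0,"az": 0,"gripper": 1},{"dx": 0,"dy": 0,"dz": 0,"ax": 0,"ay": 0,"az": 0,"gripper": 1},{"dx": 0,"dy": 0,"dz": 0,"ax": 0,"ay": 0,"az": 0,"gripper": 1},{"dx": 0,"dy": 0,"dz": 0,"ax": 0,"ay": 0,"az": 0,"gripper": 1},{"dx": 0,"dy": 0,"dz": 0,"ax": 0,"ay": 0,"az": 0,"gripper": 1}]}}

```text
clock: 13.02
eef_pos: [565.5, 302.5, 179.4]
eef_rot: [3.142, 0.0, 1.57]
wrist_force: [-0.4, 0.2, -3.2]
finger_gap: 29.5
finger_force: 39.9
```

Emit:
{"api": "jog_arm", "payload": {"commands": [{"dx": 0,"dy": 0,"dz": -0.4,"ax": 0,"ay": 0,"az": 0,"gripper": 1},{"dx": 0,"dy": 0,"dz": -0.7,"ax": 0,"ay": 0,"az": 0,"gripper": 1},{"dx": 0,"dy": 0,"dz": -0.5,"ax": 0,"ay": 0,"az": 0,"gripper": 1},{"dx": -0.4,"dy": 0,"dz": 0,"ax": 0,"ay": 0,"az": 0,"gripper": 1},{"dx": -0.8,"dy": 0,"dz": 0,"ax": 0,"ay": 0,"az": 0,"gripper": 1},{"dx": -1,"dy": -0.3,"dz": 0,"ax": 0,"ay": 0,"az": 0,"gripper": 1},{"dx": -1,"dy": -0.4,"dz": 0,"ax": 0,"ay": 0,"az": 0,"gripper": 1},{"dx": -1,"dy": -0.4,"dz": 0,"ax": 0,"ay": 0,"az": 0,"gripper": 1},{"dx": -1,"dy": -0.4,"dz": 0,"ax": 0,"ay": 0,"az": 0,"gripper": 1},{"dx": -1,"dy": 0,"dz": 0,"ax": 0,"ay": 0,"az": 0,"gripper": 1}]}}

```text
clock: 14.28
eef_pos: [504.0, 52.6, 243.2]
eef_rot: [-3.141, 0.0, 1.57]
wrist_force: [1.4, -0.6, -1.5]
finger_gap: 29.8
finger_force: 39.9
```

Emit:
{"api": "jog_arm", "payload": {"commands": [{"dx": -1,"dy": 0,"dz": 0,"ax": 0,"ay": 0,"az": 0,"gripper": 1},{"dx": -1,"dy": 0,"dz": 0,"ax": 0,"ay": 0,"az": 0,"gripper": 1},{"dx": -1,"dy": 0,"dz": 0,"ax": 0,"ay": 0,"az": 0,"gripper": 1},{"dx": -0.6,"dy": 0,"dz": 0,"ax": 0,"ay": 0,"az": 0,"gripper": 1},{"dx": -0.4,"dy": 0,"dz": 0,"ax": 0,"ay": 0,"az": 0,"gripper": 1},{"dx": 0,"dy": 0,"dz": 0,"ax": 0,"ay": 0,"az": 0,"gripper": 1},{"dx": 0,"dy": 0,"dz": 0,"ax": 0,"ay": 0,"az": 0,"gripper": 1}]}}

```text
clock: 15.15
eef_pos: [505.2, -104.9, 243.3]
eef_rot: [-3.141, -0.0, 1.571]
wrist_force: [-0.2, 1.6, -2.9]
finger_gap: 29.4
finger_force: 39.9
```

```bash
python3 - <<'E'
from h import *
import pickle
w=shot("wrist","w4");s=manip.read_state();print(s["clock"],s["eef_pos"].round(1),s["eef_rot"].round(4),s["finger_gap"])
pickle.dump(w,open("w4.pkl","wb"))
cx,cy=559.6,34.9
print(px(w,[[cx-50,cy-45,24],[cx-50,cy+45,24],[cx+90,cy-45,24],[cx+90,cy+45,24],[cx-100,cy,6]]).round(1).tolist())
E
```

```text
15.2 [ 505.2 -104.8  243.4] [-3.1415e+00 -2.0000e-04  1.5711e+00] 29.88389923092318
[[317.9, 112.0], [318.0, 37.9], [421.9, 111.9], [428.2, 37.8], [281.3, 78.7]]
```

View pics/w4.png

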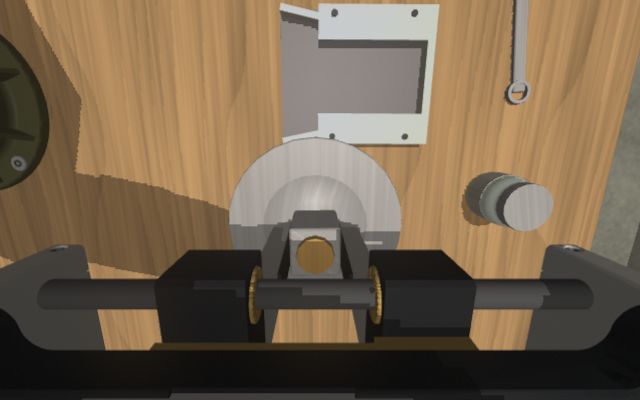

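The wrist view shows the holder's lips with inner edges at rows ~39 and ~113, front ends at column ~319, back wall at ~425. I'll refine those edges at lip height.

```bash
python3 - <<'E'
from h import *
import pickle
w=pickle.load(open("w4.pkl","rb"));g=cv2.cvtColor(w["image"],cv2.COLOR_RGB2GRAY).astype(float)
def edge(p,k):  # subpixel peak of gradient
    d=abs(np.gradient(p));i=d.argmax();s=slice(max(i-2,0),i+3);return k+(d[s]*np.arange(len(d))[s]).sum()/d[s].sum()
U=np.arange(330,405,5)
for name,a,b,z in(("up inner",30,50,24),("low inner",105,122,24)):
    v=[edge(g[a:b,u],a) for u in U];P=ray(w,np.c_[U,v],z);f=np.polyfit(P[:,0],P[:,1],1);r=P[:,1]-np.polyval(f,P[:,0])
    print(name,np.median(v),"y at x=560",np.polyval(f,560).round(2),"slope",f[0].round(4),"res",r.std().round(2))
for name,V in(("up front",range(20,34,3)),("low front",range(118,130,3))):
    v=list(V);u=[edge(g[k,305:330],305) for k in v];print(name,ray(w,np.c_[u,v],24)[:,:2].mean(0).round(1))
v=list(range(55,100,5));u=[edge(g[k,428:445],428) for k in v];print("outer back",np.round(u,1),ray(w,np.c_[u,v],24)[:,0].round(1))
h=cv2.cvtColor(w["image"],cv2.COLOR_RGB2HSV);mk=((h[...,1]>120)&(h[...,2]>100)).astype(np.uint8);W=np.zeros_like(mk);W[232:275,296:334]=1
m=cv2.moments(mk*W);o=(m["m10"]/m["m00"],m["m01"]/m["m00"]);print("stub",o,ray(w,o,243.4-33.5+61))
E
```

```text
up inner 39.10373443983403 y at x=560 78.38 slope -0.0058 res 0.07
low inner 113.02307692307693 y at x=560 -11.34 slope -0.0078 res 0.09
up front [509.6  93.4]
low front [509.4 -23.7]
outer back [434.  433.7 433.  432.7 432.1 431.7 431.1 430.7 430.1] [659.  659.2 658.9 659.1 658.9 659.  658.8 658.8 658.6]
stub (314.80928853754943, 255.4584980237154) [[ 505.03215763 -104.74728685  270.9       ]]
```

Lips measure 89.7 mm apart, so the fit is sound: holder origin (559.4, 33.5), yaw about -0.4°, home (584.4, 33.3), and the base is centred on the TCP. I go to x = 429, y = 34.4 and lower the underside to 8 mm (TCP 41.5).

Emit:
{"api": "jog_arm", "payload": {"commands": [{"dx": 0.4,"dy": -0.4,"dz": 0,"ax": 0,"ay": 0,"az": 0,"gripper": 1},{"dx": 0.8,"dy": -0.6,"dz": 0,"ax": 0,"ay": 0,"az": 0,"gripper": 1},{"dx": 1,"dy": -0.6,"dz": 0,"ax": 0,"ay": 0,"az": 0,"gripper": 1},{"dx": 0.8,"dy": -0.3,"dz": 0,"ax": 0,"ay": 0,"az": 0,"gripper": 1},{"dx": 0.48,"dy": 0,"dz": 0.5,"ax": 0,"ay": 0,"az": 0,"gripper": 1},{"dx": 0,"dy": 0,"dz": 1,"ax": 0,"ay": 0,"az": 0,"gripper": 1},{"dx": 0,"dy": 0,"dz": 1,"ax": 0,"ay": 0,"az": 0,"gripper": 1},{"dx": 0,"dy": 0,"dz": 1,"ax": 0,"ay": 0,"az": 0,"gripper": 1},{"dx": 0,"dy": 0,"dz": 0.5,"ax": 0,"ay": 0,"az": 0,"gripper": 1},{"dx": 0,"dy": 0,"dz": 0,"ax": 0,"ay": 0,"az": 0,"gripper": 1}]}}

```text
clock: 16.45
eef_pos: [428.6, 34.3, 82.6]
eef_rot: [-3.139, -0.0, 1.571]
wrist_force: [-0.1, 0.6, -3.5]
finger_gap: 29.6
finger_force: 39.9
```

Emit:
{"api": "jog_arm", "payload": {"commands": [{"dx": 0,"dy": 0,"dz": 0,"ax": 0,"ay": 0,"az": 0,"gripper": 1},{"dx": 0,"dy": 0,"dz": 0,"ax": 0,"ay": 0,"az": 0,"gripper": 1}]}}

```text
clock: 16.7
eef_pos: [429.9, 33.9, 84.5]
eef_rot: [3.14, -0.0, 1.571]
wrist_force: [-0.1, -0.1, -4.4]
finger_gap: 30.0
finger_force: 39.9
```

Emit:
{"api": "jog_arm", "payload": {"commands": [{"dx": 0,"dy": 0,"dz": 0.5,"ax": 0,"ay": 0,"az": 0,"gripper": 1},{"dx": 0.01,"dy": 0,"dz": 0.4,"ax": 0,"ay": 0,"az": 0,"gripper": 1},{"dx": 0,"dy": 0,"dz": 0.16,"ax": 0,"ay": 0,"az": 0,"gripper": 1},{"dx": 0,"dy": 0,"dz": 0,"ax": 0,"ay": 0,"az": 0,"gripper": 1},{"dx": 0,"dy": 0,"dz": 0,"ax": 0,"ay": 0,"az": 0,"gripper": 1},{"dx": 0,"dy": 0,"dz": 0,"ax": 0,"ay": 0,"az": 0,"gripper": 1}]}}

```text
clock: 17.45
eef_pos: [429.7, 34.1, 41.6]
eef_rot: [3.141, 0.0, 1.57]
wrist_force: [-0.1, -0.9, -3.0]
finger_gap: 29.9
finger_force: 39.9
```

```bash
python3 - <<'E'
from h import *
w=shot("scene");v=shot("wrist");s=manip.read_state();print(s["clock"],s["eef_pos"].round(1),s["eef_rot"].round(4),s["wrist_force"].round(1))
a=cv2.resize(w["image"][120:260,220:400],(540,420),interpolation=cv2.INTER_CUBIC);b=v["image"][0:210,190:460]
cv2.imwrite("pics/v5.png",cv2.cvtColor(np.hstack([a,cv2.copyMakeBorder(b,0,210,0,0,cv2.BORDER_CONSTANT)])[:,:800],cv2.COLOR_RGB2BGR))
E
```

```text
17.55 [429.5  34.1  41.4] [3.141  0.     1.5703] [ 0.2  0.  -4.7]
```

View pics/v5.png

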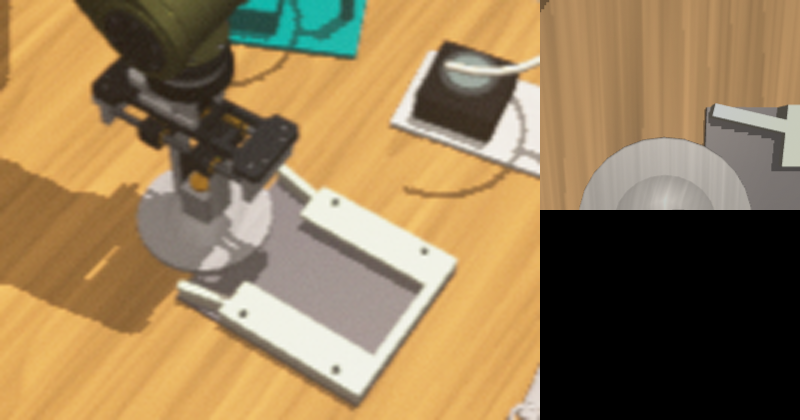

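The base sits level in front of the open end (scene crop (205,225)), between the guides. I slide in, watching the forces.

Emit:
{"api": "jog_arm", "payload": {"commands": [{"dx": 0,"dy": 0.3,"dz": 0,"ax": 0,"ay": 0,"az": 0,"gripper": 1},{"dx": 0,"dy": 0.4,"dz": 0,"ax": 0,"ay": 0,"az": 0,"gripper": 1},{"dx": -0.01,"dy": 0.4,"dz": 0,"ax": 0,"ay": 0,"az": 0,"gripper": 1},{"dx": 0,"dy": 0.4,"dz": 0,"ax": 0,"ay": 0,"az": 0,"gripper": 1},{"dx": 0,"dy": 0,"dz": 0,"ax": 0,"ay": 0,"az": 0,"gripper": 1},{"dx": 0,"dy": 0,"dz": 0,"ax": 0,"ay": 0,"az": 0,"gripper": 1}]}}

```text
clock: 18.3
eef_pos: [488.9, 33.7, 40.8]
eef_rot: [-3.141, -0.0, 1.57]
wrist_force: [0.0, -0.3, -3.4]
finger_gap: 29.7
finger_force: 39.9
```

Emit:
{"api": "jog_arm", "payload": {"commands": [{"dx": 0,"dy": 0.3,"dz": -0.01,"ax": 0,"ay": 0,"az": 0,"gripper": 1},{"dx": 0,"dy": 0.4,"dz": 0,"ax": 0,"ay": 0,"az": 0,"gripper": 1},{"dx": -0.01,"dy": 0.4,"dz": 0,"ax": 0,"ay": 0,"az": 0,"gripper": 1},{"dx": 0,"dy": 0.4,"dz": 0,"ax": 0,"ay": 0,"az": 0,"gripper": 1},{"dx": 0,"dy": 0.3,"dz": 0,"ax": 0,"ay": 0,"az": 0,"gripper": 1},{"dx": 0,"dy": 0.2,"dz": 0,"ax": 0,"ay": 0,"az": 0,"gripper": 1},{"dx": 0,"dy": 0,"dz": 0,"ax": 0,"ay": 0,"az": 0,"gripper": 1},{"dx": 0,"dy": 0,"dz": 0,"ax": 0,"ay": 0,"az": 0,"gripper": 1}]}}

```text
clock: 19.3
eef_pos: [569.0, 33.3, 41.4]
eef_rot: [-3.141, -0.0, 1.57]
wrist_force: [0.8, -0.1, -3.3]
finger_gap: 29.9
finger_force: 39.9
```

Emit:
{"api": "jog_arm", "payload": {"commands": [{"dx": 0,"dy": 0.15,"dz": 0,"ax": 0,"ay": 0,"az": 0,"gripper": 1},{"dx": 0,"dy": 0.12,"dz": 0,"ax": 0,"ay": 0,"az": 0,"gripper": 1},{"dx": 0,"dy": 0.06,"dz": 0,"ax": 0,"ay": 0,"az": 0,"gripper": 1},{"dx": 0,"dy": 0.03,"dz": 0,"ax": 0,"ay": 0,"az": 0,"gripper": 1},{"dx": 0,"dy": 0.02,"dz": 0,"ax": 0,"ay": 0,"az": 0,"gripper": 1},{"dx": 0,"dy": 0,"dz": 0,"ax": 0,"ay": 0,"az": 0,"gripper": 1},{"dx": 0,"dy": 0,"dz": 0,"ax": 0,"ay": 0,"az": 0,"gripper": 1}]}}

```text
clock: 20.18
eef_pos: [584.0, 33.3, 41.3]
eef_rot: [-3.14, 0.0, 1.57]
wrist_force: [-5.9, -0.5, -1.7]
finger_gap: 29.6
finger_force: 39.9
```

The back wall is touched (-5.9 N in x) at x = 584, as expected. I lower it onto the floor.

Emit:
{"api": "jog_arm", "payload": {"commands": [{"dx": 0,"dy": 0,"dz": 0.03,"ax": 0,"ay": 0,"az": 0,"gripper": 1},{"dx": 0,"dy": 0,"dz": 0.02,"ax": 0,"ay": 0,"az": 0,"gripper": 1},{"dx": 0,"dy": 0,"dz": 0,"ax": 0,"ay": 0,"az": 0,"gripper": 1},{"dx": 0,"dy": 0,"dz": 0,"ax": 0,"ay": 0,"az": 0,"gripper": 1}]}}

```text
clock: 20.68
eef_pos: [584.0, 33.3, 39.5]
eef_rot: [-3.14, 0.0, 1.57]
wrist_force: [-7.0, 0.3, 1.5]
finger_gap: 29.7
finger_force: 39.9
```

Emit:
{"api": "jog_arm", "payload": {"commands": [{"dx": 0,"dy": 0,"dz": 0,"ax": 0,"ay": 0,"az": 0,"gripper": 0.65},{"dx": 0,"dy": 0,"dz": 0,"ax": 0,"ay": 0,"az": 0,"gripper": 0.5},{"dx": 0,"dy": 0,"dz": 0,"ax": 0,"ay": 0,"az": 0,"gripper": 0.4},{"dx": 0,"dy": 0,"dz": 0,"ax": 0,"ay": 0,"az": 0,"gripper": 0.4},{"dx": 0,"dy": 0,"dz": 0,"ax": 0,"ay": 0,"az": 0,"gripper": 0.4}]}}

```text
clock: 21.3
eef_pos: [584.6, 33.3, 39.5]
eef_rot: [3.141, 0.0, 1.57]
wrist_force: [-0.3, 0.0, 0.5]
finger_gap: 56.2
finger_force: 0.0
```

Emit:
{"api": "jog_arm", "payload": {"commands": [{"dx": 0,"dy": 0,"dz": -0.3,"ax": 0,"ay": 0,"az": 0,"gripper": 0.4},{"dx": 0,"dy": 0,"dz": -0.7,"ax": 0,"ay": 0,"az": 0,"gripper": 0.4},{"dx": 0,"dy": 0,"dz": -1,"ax": 0,"ay": 0,"az": 0,"gripper": 0.4},{"dx": 0,"dy": 0,"dz": -1,"ax": 0,"ay": 0,"az": 0,"gripper": 0.4},{"dx": 0,"dy": 0,"dz": 0,"ax": 0,"ay": 0,"az": 0,"gripper": 0.4},{"dx": 0,"dy": 0,"dz": 0,"ax": 0,"ay": 0,"az": 0,"gripper": 0.4}]}}

```text
clock: 22.05
eef_pos: [584.3, 33.3, 159.1]
eef_rot: [-3.141, -0.0, 1.57]
wrist_force: [-0.4, 1.3, -0.0]
finger_gap: 56.3
finger_force: 0.0
```

```bash
python3 - <<'E'
from h import *
v=shot("wrist","w6");s=manip.read_state();print(s["clock"],s["eef_pos"].round(1),s["finger_gap"],s["wrist_force"].round(1))
h=cv2.cvtColor(v["image"],cv2.COLOR_RGB2HSV);p=px(v,[584.4,33.3,67])[0].astype(int)
mk=((h[...,1]>120)&(h[...,2]>120)).astype(np.uint8);W=np.zeros_like(mk);W[p[1]-25:p[1]+25,p[0]-25:p[0]+25]=1
m=cv2.moments(mk*W);o=(m["m10"]/m["m00"],m["m01"]/m["m00"]);print(o,m["m00"],"stub",ray(v,o,67),"home 584.4 33.3")
E
```

```text
22.1 [584.1  33.3 158.6] 56.29111484795501 [ 0.3  0.  -0.3]
(314.42985074626864, 203.5283582089552) 335.0 stub [[583.86000653  33.1213434   67.        ]] home 584.4 33.3
```

View pics/w6.png

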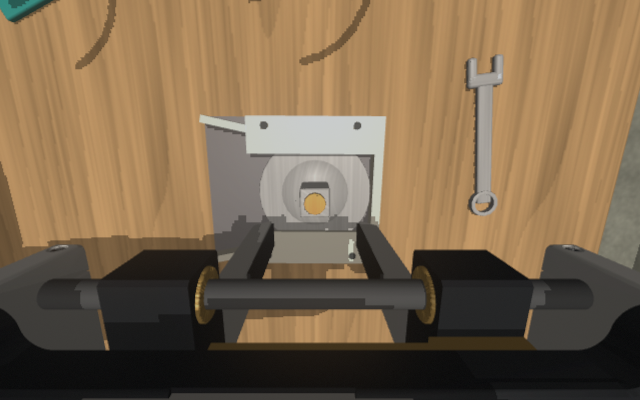

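The base lies under the lips against the back wall, with its stub at (314,204), 0.6 mm from home. The gripper is clear above it.

```bash
python3 -c "
from cell import job
print(job.sign_off())"
```

```text
the job is handed in; nothing more can be done
None
```

I showed the round base at the viewing pose for 2.5 s, then slid it home in the white holder (about 0.6 mm from the home point by the wrist camera), released it, and handed the job in at about 22 s; the hand-in gave no verdict.

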